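Find the lid that threads onto the pot in the laser bed's well

ROBOT

A 7-joint arm with a two-finger parallel gripper is mounted at the origin on the work surface. World frame = base frame: x ahead of the robot, y to its left, z up, the work surface at z = 0. Lengths are in m, angles in rad, forces in N, time in s.
With the tool pointing down it reaches from about 0.4 to 0.85 m from the base axis. Payload 4.4 kg.
Tool frame: the origin (TCP) lies at the very end of the fingers, on their centre line; the grasp point (between the pads) lies 19 mm behind it; z points along the fingers, y is the direction in which the jaws open and shut (so a half turn about z gives the same grasp; the last joint's range is limited). The gripper opens to 94 mm and grips with 3 to 60 N. Pads are 16 mm wide; open, the fingers measure 119 mm over their backs; the gripper's body (75 mm by 177 mm) begins 78 mm behind the grasp point.
Start: joints at [-1.396, 0.628, 0.038, 1.517, -0.027, 0.996, -0.02], TCP at [0.155, 0.631, 0.205] pointing down, gripper open.
Joint ranges: [-3.06, 3.06], [-0.37, 2.12], [-1.25, 1.32], [0.18, 2.47], [-1.1, 4.24], [0.23, 1.98], [-2.94, 2.94]. Speed limits (rad/s): [2.57, 2.57, 3.14, 3.14, 3.14, 3.14, 3.14].

INTERFACE

Orientations are given as a rotation vector (axis times angle).
In Python, from workcell import monitor, cams, bot gives the robot as it stands.
- The arm moves only by the tool step_arm, never from a script. Its argument "steps" is a list of rows, each an object with "translation": the shift along the tool's x, y, z in cm, a list of three; "dr": the turn, a rotation vector about the tool's x, y, z in rad, a list of three. In form: [{"translation": [x, y, z], "dr": [rx, ry, rz]}, ...]. A call has 1 to 8 rows; each row is the pose to reach, as a shift and turn from the pose commanded when the call began, along the tool's axes at that moment; what a row does not reach only later rows make up. A row lasts 1/8 s, in which the tool goes at most 62.5 mm and 10.7 degrees, less where a joint would pass 70% of its speed; a pose out of reach is approached as far as the arm can. A call with a gripper value outside its range is refused whole. "hand" is the opening, from -1 (shut) to 1 (fully open), so that 0 is half open, set as the call begins (left out, the last holds). The fingers move at their own pace and stop on an object; "newtons" is the grip in N (left out, the last holds). Time passes only in rows, so rows that repeat a pose let the fingers close. It gives the time, the measured TCP pose, the force and the opening at its end, in the units of the state.
- monitor.observe(): the state, without advancing time (a new reading comes with each control period).
- cams.camera(name): name is "scene" or "top"; returns (picture, depth): 384x512x3 uint8, blue, green, red; 384x512 float32, m along the optical axis (not along the pixel's ray), 0 where there is no reading.
- cams.calibration(name): a dict with "fov_y" (degrees; the focal length in pixels is half the picture's height over the tangent of half this angle, whatever the lens; pixels are square), "cx", "cy" (the principal point, pixels), "R" (3x3) and "t" (3): a world point X has camera coordinates R X + t. Camera axes: x right, y down, z forward; pixel columns grow to the right and rows downward; lengths in m; the calibration is good to about 2 mm. A picture is of the moment at which its call begins. calibration takes no time and is no camera call.
- bot.finish_job(): hands the job in, once; it reports no verdict.
The state is a dict: "time": time; "joint_positions": joint angles; "qd": joint speeds; "effort": joint torques, N m; "position": TCP position; "tcp_rot": TCP orientation; "ft_force": force on the tool from outside, world axes, zero at the start; "torque": the same for the moment, N m; "gripper_width": finger opening in m.
Only numpy, scipy, OpenCV 4.12 (cv2) and the standard library are available. Lean on these libraries where they do the work, as an engineer would, in place of code of your own. Each camera call takes 0.05 s, during which the arm holds its last target.

TASK

Close the pot that stands in the round well of the black bed plate: one of the two loose white lids fits it, so try them, dropping the lid's lugs into the pot's notches and screwing clockwise, until one threads down fully home and level, and leave it there. Leave the lid that does not belong lying flat, right way up, on the bench, leave the other pot without a lid, and do not disturb the small things standing around.

Things in the scene. Friction and masses are not known exactly. Their poses are not given: they have to be found in the camera images.
- well (a point): Centre of the round well, on the top face of the black bed plate (180 x 260 x 15 mm, fixed). The well is a low ring, 86 mm across, 6 mm high, with white graduation marks around it; the pot to close stands in it, its rim centre right above this point. The other pot stands 130 mm away in a plain seat between two jaws.
- pot_p_mouth (a point): Centre of the rim of an upright, fixed aluminium pot, 68 mm across, 72 mm tall, neck 50 mm across over its thread, rim 87 mm above the bench. Its top flange (3 mm thick) has two or three equal, evenly spaced notches 15 mm wide, each leading into a right-hand thread; its x axis aims at the middle of one notch, z up. The two pots differ only in the number of notches.
- pot_q_mouth (a point): The same for the other pot. The lid that fits, its nub over a notch (within 7 deg), drops 8 mm through the flange: centre from 17 to 9 mm above the rim. Turned clockwise from above it then sinks 4 mm per rad; after about 1 rad it is home on the rim, centre 5 mm above it, and meets a stop at about 1.3 rad.
- lid_one_center (a point): Centre, 18 mm above the underside, of a loose white screw lid lying mouth down: knurled, 63 mm across, 17 mm tall, with a straight grip bar across its top, 46 long, 14 thick, 19 mm tall (36 mm in all, 80 g). A pointed nub sticks 6 mm out of its side, square to the bar: x aims at the nub, y runs along the bar, z up. Both lids look alike outside; inside they have two or three lugs: which, has to be found by trying.
- lid_two_center (a point): The same for the other, outwardly identical lid. In each lid (bore 54 mm) the lugs stick inwards at the lower edge, one under the nub, the others at equal angles; the inner face of the top is 12 mm above the lug bottoms. A lid that does not fit stays up on the flange, centre about 17 mm above the rim (12 to 15 and tilted if one lug dips into a notch): it must not be forced.
- bottle_c (a point): bystander: clear bottle with a black cap, 44 mm across, 110 mm tall; its centre
- screwdriver_grip (a point): bystander: screwdriver lying on the bench; middle of its handle
- thumbscrew_c (a point): bystander: thumbscrew standing on its 32 mm grey head, 40 mm tall; its centre
- mount_c (a point): bystander: small stepped white mounting block 50 x 40 x 45 mm; its centre
Not all that is in view belongs to the job. What is shaped like the part that bears lid_one_center but red or turquoise is not meant. What is shaped like the part that bears lid_two_center but blue is not meant.

How it is judged:
At the end, for the whole second after the job is handed in: A lid sits level (2.3 deg) on the pot in the well, within 4 mm of its axis, screwed to within 1.5 mm of home (centre at most 6.3 mm above the rim); the other lid lies upright (6 deg) on bench or bed plate, centre at most 36 mm above the bench, within 0.6 m of the well (((horizontal distance between pot_p_mouth and well below 0.03 m and z of lid_one_center in the frame of pot_p_mouth between 0 and 0.0063 m and horizontal distance between lid_one_center and pot_p_mouth below 0.004 m and angle between lid_one_center's own z axis and vertical below 0.04 rad and height (world z) of lid_two_center below 0.036 m and angle between lid_two_center's own z axis and vertical below 0.1 rad and horizontal distance between lid_two_center and well below 0.6 m) or (horizontal distance between pot_p_mouth and well below 0.03 m and z of lid_two_center in the frame of pot_p_mouth between 0 and 0.0063 m and horizontal distance between lid_two_center and pot_p_mouth below 0.004 m and angle between lid_two_center's own z axis and vertical below 0.04 rad and height (world z) of lid_one_center below 0.036 m and angle between lid_one_center's own z axis and vertical below 0.1 rad and horizontal distance between lid_one_center and well below 0.6 m) or (horizontal distance between pot_q_mouth and well below 0.03 m and z of lid_one_center in the frame of pot_q_mouth between 0 and 0.0063 m and horizontal distance between lid_one_center and pot_q_mouth below 0.004 m and angle between lid_one_center's own z axis and vertical below 0.04 rad and height (world z) of lid_two_center below 0.036 m and angle between lid_two_center's own z axis and vertical below 0.1 rad and horizontal distance between lid_two_center and well below 0.6 m) or (horizontal distance between pot_q_mouth and well below 0.03 m and z of lid_two_center in the frame of pot_q_mouth between 0 and 0.0063 m and horizontal distance between lid_two_center and pot_q_mouth below 0.004 m and angle between lid_two_center's own z axis and vertical below 0.04 rad and height (world z) of lid_one_center below 0.036 m and angle between lid_one_center's own z axis and vertical below 0.1 rad and horizontal distance between lid_one_center and well below 0.6 m))); the robot touches nothing.
It fails at once if a bystander was moved by more than 40 mm (distance of any of bottle_c, screwdriver_grip, thumbscrew_c, mount_c from where it was at the start of the episode above 0.04 m).
It also fails if it takes over 72 s, if anything falls off the work surface, if the arm or the gripper's body presses on something with over 40 N, if the wrist force passes 120 N, or if a joint passes its speed limit or range.

## Working session

There is one attempt and no reset: what is moved stays moved. The work goes in short steps, Python scripts to look and compute and a tool call to move; the robot and the scene stay as the last step left them, time stands still between calls to the robot, and variables do not carry over. Pictures are saved under pics/ and viewed, and the job is handed in when it is done.

Besides the shell and the picture viewer there is one more tool, called by a JSON object that holds its "fn" and its "kwargs", one argument or row to a line. step_arm: Moves the arm, as the interface text tells. Its arguments: {"type":"object","properties":{"steps":{"type":"array","items":{"type":"object","properties":{"translation":{"type":"array","items":{"type":"number"}},"dr":{"type":"array","items":{"type":"number"}}}}},"hand":{"type":"number"},"newtons":{"type":"number"}},"required":["steps"]}

```bash
ls; mkdir -p pics
python3 - <<'E'
from workcell import monitor, cams, bot
import cv2,numpy as np
print(monitor.observe())
for n in("scene","top"):
    p,d=cams.camera(n); cv2.imwrite(f"pics/{n}0.png",p); np.save(f"{n}0.npy",d); print(n,cams.calibration(n))
E
```

```text
pics
{'time': 0.0, 'joint_positions': array([-1.39578584,  0.62930625,  0.03848491,  1.51832615, -0.02697899,
        0.99628194, -0.01997428]), 'qd': array([-0.00101016, -0.00081176,  0.00031104,  0.00146768,  0.00114178,
       -0.00021522, -0.00052999]), 'effort': array([-4.27530158e-04, -5.49727356e+01,  1.14326511e+00, -1.86645859e+01,
       -5.22729044e-02,  2.33353861e-02,  1.39444760e-04]), 'position': array([0.15486874, 0.6306241 , 0.20459413]), 'tcp_rot': array([-3.77327122e-01, -3.11869482e+00,  2.82135536e-03]), 'ft_force': array([ 0.77074474,  0.17602424, -0.47534016]), 'torque': array([-2.88237806e-02, -4.44897648e-05, -2.50477668e-02]), 'gripper_width': 0.09425918837143231}
scene {'fov_y': 47.02640533436172, 'cx': 261.2747313083038, 'cy': 193.01825408601326, 'R': array([[ 7.51299772e-01,  6.59961052e-01, -2.49446958e-04],
       [ 4.86142518e-01, -5.53680268e-01, -6.76094382e-01],
       [-4.46334074e-01,  5.07828288e-01, -7.36814987e-01]]), 't': array([-0.44055629, -0.24000538,  1.42909772])}
top {'fov_y': 53.570276473840885, 'cx': 256.48858241785973, 'cy': 192.18913454582534, 'R': array([[ 0.00906661, -0.99972936,  0.02142418],
       [-0.99454485, -0.01124193, -0.10370227],
       [ 0.10391506, -0.02036708, -0.99437762]]), 't': array([-0.02955894,  0.60075022,  0.98357935])}
```

View pics/scene0.png

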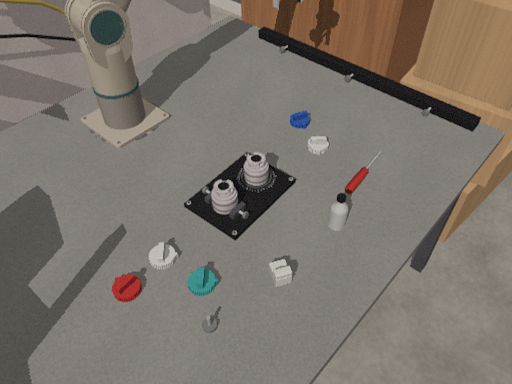

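View pics/top0.png

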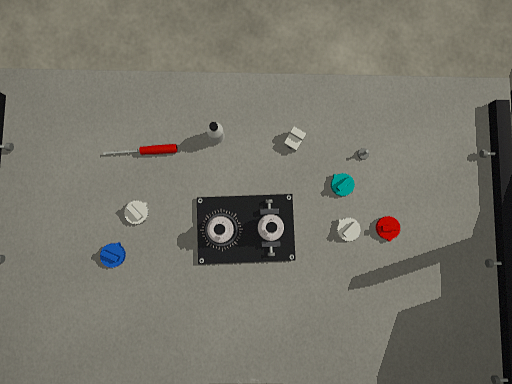

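Candidates in the top view: white lids at (136,212) and (348,230). Red (388,228), turquoise (343,184) and blue (113,254) are excluded by colour. The pot in the graduated ring is at (220,229). Next I'll enlarge these.

Run:
```python
import cv2,numpy as np
p=cv2.imread("pics/top0.png")
def crop(im,c,r,w=395): 
    return cv2.resize(im[c[1]-r:c[1]+r,c[0]-r:c[0]+r],(w,w),interpolation=cv2.INTER_CUBIC)
s=cv2.imread("pics/scene0.png")
a=np.hstack([crop(p,(136,212),18,266),crop(p,(348,230),18,266),crop(p,(220,229),24,266)])
b=np.hstack([crop(s,(318,145),18,266),crop(s,(163,257),18,266),crop(s,(256,170),24,266)])
cv2.imwrite("pics/c1.png",np.vstack([a,b]))
```

```text
(no output)
```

View pics/c1.png

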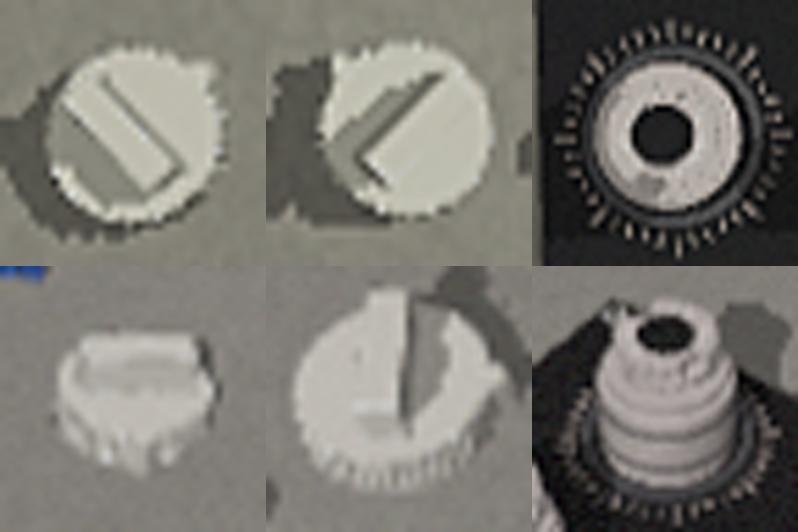

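```bash
cat > h.py <<'E'
from workcell import monitor, cams, bot
import cv2,numpy as np
def rays(n,shape=(384,512)):
    c=cams.calibration(n); f=192/np.tan(np.radians(c["fov_y"]/2))
    v,u=np.mgrid[:384,:512]
    return c,np.dstack([(u-c["cx"])/f,(v-c["cy"])/f,np.ones_like(u,float)])
def cloud(n,d):
    c,r=rays(n); P=r*d[...,None]; return (P-c["t"])@c["R"]   # R^T(P-t)
def proj(n,X):
    c=cams.calibration(n); f=192/np.tan(np.radians(c["fov_y"]/2)); p=c["R"]@X+c["t"]
    return p[0]/p[2]*f+c["cx"],p[1]/p[2]*f+c["cy"]
E
python3 - <<'E'
from h import *
for n,spots in(("top",dict(A=(136,212),B=(348,230),P=(220,229),Q=(271,228))),("scene",dict(A=(318,145),B=(163,257),P=(256,170),Q=(224,195)))):
    d=np.load(n+"0.npy"); C=cloud(n,d)
    for k,(u,v) in spots.items():
        w=C[v-22:v+23,u-22:u+23].reshape(-1,3); ok=np.isfinite(w).all(1)&(w[:,2]>-.01)
        w=w[ok]
        for lo,hi in ((.012,.024),(.028,.045),(.08,.1)):
            m=(w[:,2]>lo)&(w[:,2]<hi)
            if m.sum()>5:
                q=w[m]; 
                (cx,cy),r=cv2.minEnclosingCircle(q[:,:2].astype(np.float32))
                print(n,k,lo,m.sum(),q.mean(0).round(4),"enc",round(cx,4),round(cy,4),round(r,4),"zmed",np.median(q[:,2]).round(4))
                if lo==.028 and k in"AB":
                    print(cv2.minAreaRect(q[:,:2].astype(np.float32)*1000))
    b=C[300:320,100:200].reshape(-1,3); print(n,"bench z",np.median(b[:,2]))
E
```

```text
top A 0.012 328 [0.5456 0.2968 0.0165] enc 0.5477 0.2977 0.0339 zmed 0.0165
top A 0.028 107 [0.545  0.298  0.0351] enc 0.5461 0.2985 0.0233 zmed 0.0354
((545.4642333984375, 299.11712646484375), (46.00501251220703, 14.228205680847168), 44.52676773071289)
top B 0.012 315 [ 0.5054 -0.2702  0.0165] enc 0.5064 -0.2713 0.0337 zmed 0.0165
top B 0.028 102 [ 0.5055 -0.2726  0.0353] enc 0.5042 -0.273 0.0238 zmed 0.0353
((504.88177490234375, -272.35400390625), (14.21695327758789, 45.86703872680664), 45.493160247802734)
top P 0.012 1269 [0.5025 0.073  0.0154] enc 0.5027 0.0735 0.0837 zmed 0.0149
top P 0.08 287 [0.5012 0.07   0.0864] enc 0.5013 0.0701 0.025 zmed 0.0864
top Q 0.012 1096 [ 0.5051 -0.0645  0.0148] enc 0.5067 -0.0634 0.0835 zmed 0.0146
top Q 0.028 211 [ 0.5067 -0.0587  0.0319] enc 0.5053 -0.0588 0.0569 zmed 0.0318
top Q 0.08 270 [ 0.5071 -0.0595  0.0864] enc 0.5075 -0.0596 0.0251 zmed 0.0865
top bench z -0.0004826563252430745
scene A 0.012 186 [0.5414 0.2972 0.0159] enc 0.5069 0.3047 0.0745 zmed 0.0154
scene A 0.028 73 [0.5495 0.2986 0.0335] enc 0.5492 0.2987 0.0234 zmed 0.0338
((547
[... 173 characters left out ...]
.0155
scene B 0.028 112 [ 0.511  -0.2728  0.0335] enc 0.5105 -0.2709 0.0235 zmed 0.0336
((509.6873474121094, -271.8572998046875), (14.328076362609863, 46.15272903442383), 45.060733795166016)
scene P 0.012 705 [0.505  0.064  0.0151] enc 0.4962 0.0877 0.0926 zmed 0.0143
scene P 0.028 109 [0.5228 0.0529 0.0361] enc 0.509 0.0662 0.0331 zmed 0.0363
scene P 0.08 189 [0.5061 0.0699 0.0852] enc 0.5049 0.071 0.0261 zmed 0.0854
scene Q 0.012 696 [ 0.488  -0.0336  0.0149] enc 0.4941 -0.0326 0.0936 zmed 0.0142
scene Q 0.028 292 [ 0.5259 -0.0637  0.0334] enc 0.5088 -0.0315 0.0808 zmed 0.032
scene Q 0.08 212 [ 0.5121 -0.0594  0.0852] enc 0.5111 -0.06 0.0267 zmed 0.0852
scene bench z -0.0015940469840755658
```

Run:
```python
from h import *
# average several depth frames
for n,cs in(("top",dict(P=(.5013,.0701),Q=(.5075,-.0596))),("scene",dict(P=(.5049,.071),Q=(.5111,-.060)))):
    d=np.load(n+"0.npy"); im=cv2.imread(f"pics/{n}0.png"); C=cloud(n,d)
    for k,c in cs.items():
        V=C-np.array([*c,0]); r=np.hypot(V[...,0],V[...,1]); a=np.degrees(np.arctan2(V[...,1],V[...,0]))
        m=(r>.018)&(r<.026)&(C[...,2]>.03)
        print(n,k)
        for lo in range(-180,180,10):
            q=m&(a>=lo)&(a<lo+10); z=C[...,2][q]
            if q.any(): print(lo,q.sum(),"z",z.min().round(4),np.median(z).round(4),"rmaxTop",r[q&(C[...,2]>.083)].max().round(4) if (q&(C[...,2]>.083)).any() else None, "gray",im[q].mean().round(0))
```

```text
top P
-180 3 z 0.0806 0.0844 rmaxTop 0.0218 gray 163.0
-170 5 z 0.0692 0.087 rmaxTop 0.0246 gray 175.0
-160 5 z 0.0668 0.0855 rmaxTop 0.0238 gray 171.0
-150 6 z 0.067 0.0861 rmaxTop 0.0249 gray 175.0
-140 6 z 0.066 0.0852 rmaxTop 0.0242 gray 170.0
-130 6 z 0.065 0.0854 rmaxTop 0.0244 gray 172.0
-120 6 z 0.0662 0.0861 rmaxTop 0.0241 gray 175.0
-110 5 z 0.0699 0.0856 rmaxTop 0.0233 gray 173.0
-100 4 z 0.0845 0.0863 rmaxTop 0.025 gray 164.0
-90 6 z 0.0834 0.0851 rmaxTop 0.0249 gray 165.0
-80 3 z 0.0752 0.0831 rmaxTop 0.0227 gray 171.0
-70 7 z 0.066 0.085 rmaxTop 0.0244 gray 172.0
-60 6 z 0.0668 0.0865 rmaxTop 0.025 gray 176.0
-50 4 z 0.0846 0.0858 rmaxTop 0.0248 gray 169.0
-40 5 z 0.0651 0.0868 rmaxTop 0.0233 gray 175.0
-30 5 z 0.0654 0.0755 rmaxTop None gray 164.0
-20 4 z 0.0733 0.0764 rmaxTop None gray 160.0
-10 5 z 0.0765 0.077 rmaxTop None gray 178.0
0 6 z 0.075 0.0813 rmaxTop 0.0233 gray 170.0
10 4 z 0.0838 0.0855 rmaxTop 0.0244 gray 175.0
20 3 z 0.0824 0.0845 rmaxTop 0.0219 gray 177.0
30 5 z 0.084 0.088 rmaxTop 0.0243 gray 179.0
40 4 z 0.0866 0.0877 rmaxTop 0.0237 gray 175.0
50 5 
[... 4947 characters left out ...]
0644 0.0772 rmaxTop 0.0232 gray 141.0
40 7 z 0.0686 0.0842 rmaxTop 0.0253 gray 152.0
50 3 z 0.0844 0.0846 rmaxTop 0.0257 gray 155.0
60 3 z 0.0833 0.0839 rmaxTop 0.024 gray 169.0
70 3 z 0.0829 0.0853 rmaxTop 0.0234 gray 182.0
80 2 z 0.0831 0.0838 rmaxTop 0.0239 gray 174.0
90 5 z 0.0828 0.0842 rmaxTop 0.0255 gray 170.0
100 2 z 0.0824 0.0842 rmaxTop 0.0254 gray 154.0
110 1 z 0.0843 0.0843 rmaxTop 0.0184 gray 123.0
120 1 z 0.0842 0.0842 rmaxTop 0.0209 gray 99.0
130 1 z 0.0862 0.0862 rmaxTop 0.0189 gray 107.0
140 2 z 0.0831 0.0841 rmaxTop 0.0244 gray 129.0
150 1 z 0.0838 0.0838 rmaxTop 0.023 gray 174.0
160 3 z 0.0848 0.0855 rmaxTop 0.0237 gray 171.0
170 2 z 0.0859 0.0864 rmaxTop 0.0216 gray 176.0
```

```bash
cat >> h.py <<'E'
from scipy.spatial.transform import Rotation as Ro
def Rdown(yawy):  # tool z down, y axis at yawy deg
    a=np.radians(yawy); y=np.array([np.cos(a),np.sin(a),0]); z=np.array([0,0,-1.]); return np.column_stack([np.cross(y,z),y,z])
def go(pos,yawy,s=None):
    s=s or monitor.observe(); R=Ro.from_rotvec(s["tcp_rot"]).as_matrix()
    t=R.T@(np.array(pos)-s["position"])*100; dr=Ro.from_matrix(R.T@Rdown(yawy)).as_rotvec()
    print("trans cm",t.round(2),"dr",dr.round(3))
def st():
    s=monitor.observe(); R=Ro.from_rotvec(s["tcp_rot"]).as_matrix()
    print("t",s["time"],"pos",s["position"].round(4),"yawy",np.degrees(np.arctan2(R[1,1],R[0,1])).round(2),"tilt",np.degrees(np.arccos(-R[2,2])).round(2),"F",s["ft_force"].round(1),"T",s["torque"].round(2),"w",s["gripper_width"].round(4),"q",s["joint_positions"].round(2)); return s
E
python3 - <<'E'
from h import *
st(); go((.547,.2988,.12),-45.5)
d=np.load("top0.npy"); C=cloud("top",d)
best=[]
for cx in np.arange(.4995,.5035,.0005):
  for cy in np.arange(.0685,.0725,.0005):
    V=C-np.array([cx,cy,0]); r=np.hypot(V[...,0],V[...,1]); a=np.degrees(np.arctan2(V[...,1],V[...,0]))
    m=(r>.0205)&(r<.0240)&(C[...,2]>.03); low=(C[...,2][m]<.0825)
    for n in(2,3):
      for th in np.arange(-90,90,1.):
        if n==3 and abs(th)>60: continue
        per=360/n; da=np.abs((a[m]-th+per/2)%per-per/2)
        pred=da<19.5
        best.append(((pred!=low).mean(),n,th,round(cx,4),round(cy,4)))
best.sort(); print(*best[:12],sep="\n"); print([b for b in best if b[1]==3][:1])
t=[b for b in best if b[0]<=best[0][0]*1.3]; print(len(t),np.mean([b[2] for b in t]),np.std([b[2] for b in t]))
E
```

```text
Traceback (most recent call last):
  File "h.py", line 21, in st
    print("t",s["time"],"pos",s["position"].round(4),"yawy",np.degrees(np.arctan2(R[1,1],R[0,1])).round(2),"tilt",np.degrees(np.arccos(-R[2,2])).round(2),"F",s["ft_force"].round(1),"T",s["torque"].round(2),"w",s["gripper_width"].round(4),"q",s["joint_positions"].round(2)); return s
                                                                                                                                                                                                                  ^^^^^^^^^^^^^^^^^^^^^^^^
AttributeError: 'float' object has no attribute 'round'
```

```bash
sed -i 's/s\["gripper_width"\].round(4)/round(s["gripper_width"],4)/' h.py
python3 - <<'E'
from h import *
st(); go((.547,.2988,.12),-45.5)
d=np.load("top0.npy"); C=cloud("top",d)
best=[]
for cx in np.arange(.4995,.5035,.0005):
  for cy in np.arange(.0685,.0725,.0005):
    V=C-np.array([cx,cy,0]); r=np.hypot(V[...,0],V[...,1]); a=np.degrees(np.arctan2(V[...,1],V[...,0]))
    m=(r>.0205)&(r<.0240)&(C[...,2]>.03); low=(C[...,2][m]<.0825)
    for n in(2,3):
      for th in np.arange(-90,90,1.):
        if n==3 and abs(th)>60: continue
        per=360/n; da=np.abs((a[m]-th+per/2)%per-per/2)
        pred=da<19.5
        best.append(((pred!=low).mean(),n,th,round(cx,4),round(cy,4)))
best.sort(); print(*best[:12],sep="\n"); print([b for b in best if b[1]==3][:1])
t=[b for b in best if b[0]<=best[0][0]*1.3]; print(len(t),np.mean([b[2] for b in t]),np.std([b[2] for b in t]))
E
```

```text
t 0.1 pos [0.1548 0.6307 0.2047] yawy 76.2 tilt 0.1 F [ 0.  -0.3 -0.5] T [-0.02 -0.   -0.01] w 0.0944 q [-1.4   0.63  0.04  1.52 -0.03  1.   -0.02]
trans cm [-46.   -22.87   8.5 ] dr [-1.000e-03  2.000e-03  2.124e+00]
(np.float64(0.025), 2, np.float64(-13.0), np.float64(0.501), np.float64(0.07))
(np.float64(0.02531645569620253), 2, np.float64(-14.0), np.float64(0.5025), np.float64(0.07))
(np.float64(0.02564102564102564), 2, np.float64(-13.0), np.float64(0.501), np.float64(0.0705))
(np.float64(0.02564102564102564), 2, np.float64(-13.0), np.float64(0.5015), np.float64(0.07))
(np.float64(0.02631578947368421), 2, np.float64(-14.0), np.float64(0.503), np.float64(0.07))
(np.float64(0.0375), 2, np.float64(-14.0), np.float64(0.501), np.float64(0.07))
(np.float64(0.0375), 2, np.float64(-12.0), np.float64(0.501), np.float64(0.07))
(np.float64(0.0379746835443038), 2, np.float64(-15.0), np.float64(0.5025), np.float64(0.07))
(np.float64(0.0379746835443038), 2, np.float64(-11.0), np.float64(0.5), np.float64(0.071))
(np.float64(0.0379746835443038), 2, np.float64(-10.0), np.float64(0.5), np.float64(0.071))
(np.float64(0.038461538461538464), 2, np.float64(-14.0), np.float64(0.501), np.float64(0.0705))
(np.float64(0.038461538461538464), 2, np.float64(-13.0), np.float64(0.502), np.float64(0.0695))
[(np.float64(0.2631578947368421), 3, np.float64(-16.0), np.float64(0.502), np.float64(0.0715))]
5 -13.4 0.4898979485566356
```

The pot in the well has 2 notches, at about -13.5° and 166.5°. Moving over the left lid (136,212).

{"fn": "step_arm", "kwargs": {
  "steps": [
    {"translation":[-46,-22.9,7],"dr":[0,0,2.124]},
    {"translation":[-46,-22.9,7],"dr":[0,0,2.124]},
    {"translation":[-46,-22.9,7],"dr":[0,0,2.124]},
    {"translation":[-46,-22.9,7],"dr":[0,0,2.124]},
    {"translation":[-46,-22.9,7],"dr":[0,0,2.124]},
    {"translation":[-46,-22.9,7],"dr":[0,0,2.124]},
    {"translation":[-46,-22.9,7],"dr":[0,0,2.124]},
    {"translation":[-46,-22.9,7],"dr":[0,0,2.124]}
  ],
  "hand": -0.1,
  "newtons": 20
}}

```text
time: 1.1
position: [0.5341, 0.3098, 0.1375]
tcp_rot: [-2.408, -2.018, 0.0]
ft_force: [0.6, 1.2, 0.2]
gripper_width: 0.0423
```

Run:
```python
from h import *
st(); go((.547,.2988,.12),-45.5)
```

```text
t 1.1 pos [0.5341 0.3098 0.1375] yawy -10.07 tilt 0.03 F [0.6 1.2 0.2] T [ 0.01  0.03 -0.02] w 0.0423 q [-0.82  0.69  0.41  1.69 -0.35  0.83 -0.43]
trans cm [-0.86  1.46  1.75] dr [-0.     0.     0.618]
```

{"fn": "step_arm", "kwargs": {
  "steps": [
    {"translation":[-0.86,1.46,1.75],"dr":[0,0,0.618]},
    {"translation":[-0.86,1.46,1.75],"dr":[0,0,0.618]},
    {"translation":[-0.86,1.46,1.75],"dr":[0,0,0.618]},
    {"translation":[-0.86,1.46,1.75],"dr":[0,0,0.618]},
    {"translation":[-0.86,1.46,1.75],"dr":[0,0,0.618]}
  ]
}}

```text
time: 1.72
position: [0.5456, 0.3001, 0.1199]
tcp_rot: [2.903, 1.2, -0.002]
ft_force: [0.2, 0.8, 0.4]
gripper_width: 0.0423
```

Run:
```python
from h import *
st(); go((.547,.2988,.021),-45.5)
for n in("scene","top"):
    p,d=cams.camera(n); cv2.imwrite(f"pics/{n}1.png",p); np.save(f"{n}1.npy",d)
s=cv2.imread("pics/scene1.png"); t=cv2.imread("pics/top1.png")
u,v=map(int,proj("scene",np.array([.547,.2988,.06]))); a=cv2.resize(s[v-40:v+40,u-40:u+40],(400,400),interpolation=2)
u,v=map(int,proj("top",np.array([.547,.2988,.06]))); b=cv2.resize(t[v-40:v+40,u-40:u+40],(400,400),interpolation=2)
cv2.imwrite("pics/c2.png",np.hstack([a,b]))
```

```text
t 1.725 pos [0.5456 0.3001 0.1199] yawy -45.1 tilt 0.06 F [0.2 0.8 0.4] T [-0.03  0.1  -0.  ] w 0.0423 q [-0.88  0.76  0.57  1.69 -0.52  0.85 -0.88]
trans cm [0.02 0.2  9.89] dr [-0.     0.001  0.007]
```

View pics/c2.png

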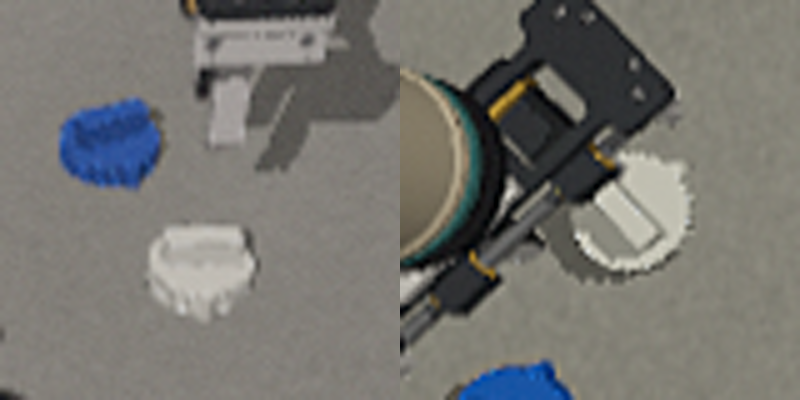

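The fingers hover above the white lid (scene crop, lid at (203,270)) with the jaws square to the bar. Descending and gripping.

{"fn": "step_arm", "kwargs": {
  "steps": [
    {"translation":[0,0.2,5],"dr":[0,0,0.007]},
    {"translation":[0,0.2,8],"dr":[0,0,0.007]},
    {"translation":[0,0.2,9],"dr":[0,0,0.007]},
    {"translation":[0,0.2,9.8],"dr":[0,0,0.007]},
    {"translation":[0,0.2,9.8],"dr":[0,0,0.007]}
  ]
}}

```text
time: 2.45
position: [0.5477, 0.2988, 0.0229]
tcp_rot: [-2.908, -1.188, -0.001]
ft_force: [-0.9, -0.8, 0.4]
gripper_width: 0.0425
```

{"fn": "step_arm", "kwargs": {
  "steps": [
    {"translation":[0,0,0],"dr":[0,0,0]},
    {"translation":[0,0,0],"dr":[0,0,0]},
    {"translation":[0,0,0],"dr":[0,0,0]},
    {"translation":[0,0,0],"dr":[0,0,0]}
  ],
  "hand": -1,
  "newtons": 25
}}

```text
time: 2.95
position: [0.5474, 0.2991, 0.0229]
tcp_rot: [-2.908, -1.188, -0.0]
ft_force: [-1.0, 0.7, 3.4]
gripper_width: 0.0135
```

Run:
```python
from h import *
st(); go((.503,.0703,.14),-13.5)
```

```text
t 2.95 pos [0.5474 0.2991 0.0229] yawy -45.54 tilt 0.04 F [-1.   0.7  3.4] T [ 0.09  0.34 -0.04] w 0.0135 q [-0.83  0.88  0.48  1.74 -0.61  0.67 -0.81]
trans cm [-19.19  13.22 -11.73] dr [-0.    -0.001 -0.559]
```

{"fn": "step_arm", "kwargs": {
  "steps": [
    {"translation":[0,0,-3],"dr":[0,0,0]},
    {"translation":[0,0,-7],"dr":[0,0,0]},
    {"translation":[-3,2,-11],"dr":[0,0,-0.15]},
    {"translation":[-8,5.5,-12.2],"dr":[0,0,-0.33]},
    {"translation":[-13,9,-12.2],"dr":[0,0,-0.5]},
    {"translation":[-17,11.8,-12.2],"dr":[0,0,-0.559]},
    {"translation":[-19.2,13.2,-12.2],"dr":[0,0,-0.559]},
    {"translation":[-19.2,13.2,-12.2],"dr":[0,0,-0.559]}
  ]
}}

```text
time: 3.95
position: [0.5024, 0.0675, 0.1447]
tcp_rot: [2.472, 1.938, -0.001]
ft_force: [0.1, 0.9, -1.0]
gripper_width: 0.0137
```

{"fn": "step_arm", "kwargs": {
  "steps": [
    {"translation":[0,0,0],"dr":[0,0,0]},
    {"translation":[0,0,1.5],"dr":[0,0,0]},
    {"translation":[0,0,1.5],"dr":[0,0,0]}
  ]
}}

```text
time: 4.32
position: [0.5016, 0.0711, 0.1279]
tcp_rot: [-2.464, -1.946, 0.004]
ft_force: [-0.7, 0.9, -1.0]
gripper_width: 0.0137
```

Run:
```python
from h import *
st(); go((.503,.0703,.14),-13.5)
for n in("scene","top"):
    p,d=cams.camera(n); cv2.imwrite(f"pics/{n}2.png",p); np.save(f"{n}2.npy",d)
s=cv2.imread("pics/scene2.png"); t=cv2.imread("pics/top2.png")
u,v=map(int,proj("scene",np.array([.503,.0703,.1]))); a=cv2.resize(s[v-35:v+35,u-35:u+35],(400,400),interpolation=2)
u,v=map(int,proj("top",np.array([.503,.0703,.1]))); b=cv2.resize(t[v-35:v+35,u-35:u+35],(400,400),interpolation=2)
cv2.imwrite("pics/c3.png",np.hstack([a,b]))
```

```text
t 4.325 pos [0.5016 0.0711 0.1279] yawy -13.41 tilt 0.18 F [-0.7  0.9 -1. ] T [-0.03  0.07 -0.03] w 0.0137 q [-0.46  0.57  0.39  2.   -0.35  0.64 -0.07]
trans cm [-0.05  0.15 -1.22] dr [-0.003  0.001  0.002]
```

View pics/c3.png

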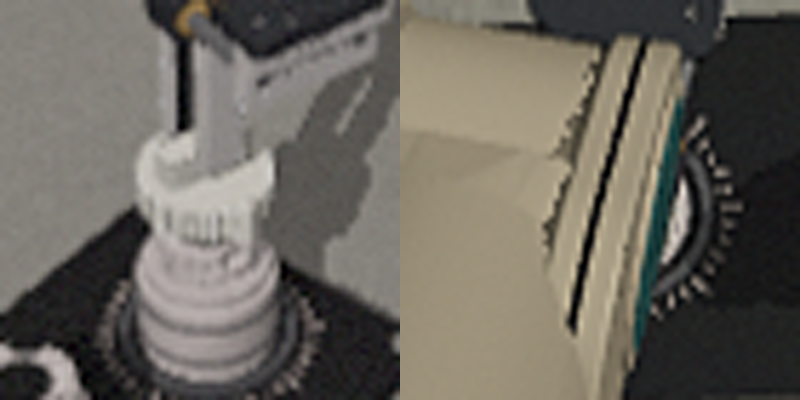

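Run:
```python
from h import *
from scipy.optimize import least_squares
d=np.load("scene2.npy"); C=cloud("scene",d).reshape(-1,3)
m=np.hypot(C[:,0]-.505,C[:,1]-.07)<.05
W=C[m]
def fit(lo,hi,R,rmin):
    q=W[(W[:,2]>lo)&(W[:,2]<hi)]; q=q[np.hypot(q[:,0]-.505,q[:,1]-.07)>rmin]
    q=q[(q-[.505,.07,0])[:,:2]@np.array([.66,-.75])>-.005]
    f=lambda p:np.hypot(q[:,0]-p[0],q[:,1]-p[1])-R
    r=least_squares(f,[.505,.07],loss="soft_l1",f_scale=.001); print(lo,hi,len(q),r.x.round(4),"rms",np.std(f(r.x)).round(5)); return r.x
for lo in np.arange(.02,.14,.006):
    try: 
        q=W[(W[:,2]>lo)&(W[:,2]<lo+.006)]; s=(q-[.505,.07,0])[:,:2]@np.array([.66,-.75]); print(round(lo,3),len(q),np.percentile(s,98).round(4))
    except Exception as e: print(e)
fit(.03,.045,.034,.02); fit(.045,.06,.034,.02); fit(.107,.118,.0315,.025); fit(.109,.116,.0315,.025)
# top depth, deck of pot previously
```

```text
0.02 55 0.0419
0.026 41 0.0335
0.032 41 0.0331
0.038 36 0.0314
0.044 39 0.0333
0.05 38 0.0331
0.056 80 0.0329
0.062 106 0.0283
0.068 18 0.0223
0.074 33 0.0237
0.08 49 0.0231
0.086 19 0.0245
index -1 is out of bounds for axis 0 with size 0
0.098 4 0.0278
0.104 37 0.0292
0.11 37 0.0294
0.116 166 0.0288
0.122 42 0.0288
0.128 19 0.0146
0.134 47 0.0173
0.03 0.045 96 [0.5038 0.0721] rms 0.00117
0.045 0.06 131 [0.5036 0.0725] rms 0.00209
0.107 0.118 80 [0.5035 0.0724] rms 0.00198
0.109 0.116 45 [0.5033 0.0724] rms 0.00187
```

Lid and pot are coaxial in the scene camera (within about 0.5 mm). Lowering.

{"fn": "step_arm", "kwargs": {
  "steps": [
    {"translation":[0,0,1.0],"dr":[0,0,0]},
    {"translation":[0,0,1.6],"dr":[0,0,0]},
    {"translation":[0,0,1.8],"dr":[0,0,0]},
    {"translation":[0,0,2.0],"dr":[0,0,0]},
    {"translation":[0,0,2.2],"dr":[0,0,0]},
    {"translation":[0,0,2.2],"dr":[0,0,0]}
  ]
}}

```text
time: 5.18
position: [0.5032, 0.0699, 0.1086]
tcp_rot: [2.468, 1.944, 0.002]
ft_force: [-1.8, -1.1, 8.9]
gripper_width: 0.0137
```

Run:
```python
from h import *
st()
```

```text
t 5.175 pos [0.5032 0.0699 0.1086] yawy -13.54 tilt 0.07 F [-1.8 -1.1  8.9] T [-0.14  0.63  0.06] w 0.0137 q [-0.44  0.6   0.37  2.01 -0.38  0.59 -0.05]
```

Run:
```python
from h import *
s=st(); go((.5017,.0711,s["position"][2]),-13.5)
```

```text
t 5.175 pos [0.5032 0.0699 0.1086] yawy -13.54 tilt 0.07 F [-1.8 -1.1  8.9] T [-0.14  0.63  0.06] w 0.0137 q [-0.44  0.6   0.37  2.01 -0.38  0.59 -0.05]
trans cm [ 0.08 -0.17 -0.  ] dr [ 0.001 -0.001 -0.001]
```

{"fn": "step_arm", "kwargs": {
  "steps": [
    {"translation":[0,0,-0.7],"dr":[0,0,0]},
    {"translation":[0.08,-0.17,-0.7],"dr":[0,0,0]},
    {"translation":[0.08,-0.17,-0.7],"dr":[0,0,0]},
    {"translation":[0.08,-0.17,-0.7],"dr":[0,0,0]},
    {"translation":[0.08,-0.17,-0.7],"dr":[0,0,0]}
  ]
}}

```text
time: 5.8
position: [0.5012, 0.0712, 0.1143]
tcp_rot: [-2.468, -1.944, 0.0]
ft_force: [0.2, 0.6, -0.6]
gripper_width: 0.0136
```

```bash
cat > fit.py <<'E'
from h import *
from scipy.optimize import least_squares
def rel(tag,zl):
    p,d=cams.camera("scene"); cv2.imwrite(f"pics/{tag}.png",p); np.save(tag+".npy",d)
    C=cloud("scene",d).reshape(-1,3); W=C[np.hypot(C[:,0]-.505,C[:,1]-.07)<.05]
    def fit(lo,hi,R,rmin):
        q=W[(W[:,2]>lo)&(W[:,2]<hi)]; q=q[np.hypot(q[:,0]-.505,q[:,1]-.07)>rmin]
        q=q[(q-[.505,.07,0])[:,:2]@np.array([.66,-.75])>-.005]
        f=lambda p:np.hypot(q[:,0]-p[0],q[:,1]-p[1])-R
        r=least_squares(f,[.505,.07],loss="soft_l1",f_scale=.001); print(round(lo,3),len(q),r.x.round(4),"rms",np.std(f(r.x)).round(5)); return r.x
    a=fit(.03,.045,.034,.02); a2=fit(.045,.058,.034,.02); b=fit(zl+.004,zl+.015,.0315,.025)
    print("lid-pot mm",((b-(a+a2)/2)*1000).round(2))
E
python3 - <<'E'
from fit import *
s=st(); rel("f1",s["position"][2]-.0229)
E
```

```text
t 5.8 pos [0.5012 0.0712 0.1143] yawy -13.53 tilt 0.02 F [ 0.2  0.6 -0.6] T [-0.12  0.09  0.04] w 0.0136 q [-0.45  0.59  0.38  2.01 -0.37  0.61 -0.06]
0.03 93 [0.504  0.0716] rms 0.00117
0.045 99 [0.504  0.0721] rms 0.0018
0.095 85 [0.5032 0.0719] rms 0.00226
lid-pot mm [-0.85  0.07]
```

{"fn": "step_arm", "kwargs": {
  "steps": [
    {"translation":[-0.01,0.06,0.3],"dr":[0,0,0]},
    {"translation":[-0.01,0.06,0.5],"dr":[0,0,0]},
    {"translation":[-0.01,0.06,0.7],"dr":[0,0,0]},
    {"translation":[-0.01,0.06,0.8],"dr":[0,0,0]},
    {"translation":[-0.01,0.06,0.8],"dr":[0,0,0]}
  ]
}}

```text
time: 6.48
position: [0.5023, 0.0708, 0.1082]
tcp_rot: [-2.468, -1.944, -0.002]
ft_force: [-3.0, 0.5, 17.7]
gripper_width: 0.0136
```

Run:
```python
from fit import *
s=st(); rel("f2",s["position"][2]-.0229)
```

```text
t 6.475 pos [0.5023 0.0708 0.1082] yawy -13.55 tilt 0.09 F [-3.   0.5 17.7] T [-0.1   1.2  -0.02] w 0.0136 q [-0.44  0.6   0.37  2.01 -0.38  0.59 -0.05]
0.03 99 [0.5038 0.0719] rms 0.00141
0.045 96 [0.5036 0.0721] rms 0.00154
0.089 93 [0.5038 0.072 ] rms 0.00202
lid-pot mm [0.01 0.01]
```

The lid stopped at about 17 mm, on the flange, with the support force on one side. I'll search a few degrees gently to rule out an angular error.

{"fn": "step_arm", "kwargs": {
  "steps": [
    {"translation":[0,0,-0.1],"dr":[0,0,-0.05]},
    {"translation":[0,0,-0.1],"dr":[0,0,-0.1]},
    {"translation":[0,0,-0.1],"dr":[0,0,-0.15]},
    {"translation":[0,0,-0.1],"dr":[0,0,-0.18]}
  ]
}}

```text
time: 7.02
position: [0.503, 0.0714, 0.1085]
tcp_rot: [2.281, 2.159, 0.004]
ft_force: [-0.8, 0.7, 8.1]
gripper_width: 0.0138
```

{"fn": "step_arm", "kwargs": {
  "steps": [
    {"translation":[0,0,0],"dr":[0,0,0.09]},
    {"translation":[0,0,0],"dr":[0,0,0.18]},
    {"translation":[0,0,0],"dr":[0,0,0.25]},
    {"translation":[0,0,0],"dr":[0,0,0.32]},
    {"translation":[0,0,0],"dr":[0,0,0.36]}
  ]
}}

```text
time: 7.65
position: [0.503, 0.0706, 0.1085]
tcp_rot: [2.632, 1.712, 0.003]
ft_force: [-0.4, -0.5, 9.9]
gripper_width: 0.0139
```

Run:
```python
from fit import *
s=st(); rel("f3",s["position"][2]-.0229)
```

```text
t 7.65 pos [0.503  0.0706 0.1085] yawy -23.91 tilt 0.13 F [-0.4 -0.5  9.9] T [-0.27  0.37  0.09] w 0.0139 q [-0.48  0.61  0.42  2.01 -0.43  0.6  -0.18]
0.03 98 [0.5037 0.0722] rms 0.00154
0.045 97 [0.5036 0.0724] rms 0.00184
0.09 88 [0.5049 0.0718] rms 0.0021
lid-pot mm [ 1.25 -0.45]
```

It didn't drop anywhere from -3° to -24°, so this lid does not belong. I'll put it back at its old spot.

Run:
```python
from fit import *
s=st(); go((.547,.299,.0235),-45.5)
```

```text
t 7.7 pos [0.5029 0.0706 0.1084] yawy -23.97 tilt 0.13 F [-1.  -0.7  9.2] T [-0.21  0.39  0.07] w 0.014 q [-0.48  0.61  0.43  2.01 -0.43  0.6  -0.18]
trans cm [22.65 -5.27  8.5 ] dr [ 0.002 -0.001  0.376]
```

{"fn": "step_arm", "kwargs": {
  "steps": [
    {"translation":[0,0,-3.5],"dr":[0,0,0]},
    {"translation":[4,-1,-3.5],"dr":[0,0,0.1]},
    {"translation":[10,-2.3,-3.5],"dr":[0,0,0.25]},
    {"translation":[16,-3.7,-3.5],"dr":[0,0,0.376]},
    {"translation":[21,-4.9,0],"dr":[0,0,0.376]},
    {"translation":[22.65,-5.27,4],"dr":[0,0,0.376]},
    {"translation":[22.65,-5.27,6],"dr":[0,0,0.376]},
    {"translation":[22.65,-5.27,6],"dr":[0,0,0.376]}
  ]
}}

```text
time: 8.7
position: [0.5443, 0.2971, 0.0462]
tcp_rot: [2.906, 1.189, -0.005]
ft_force: [-0.0, 0.5, -0.2]
gripper_width: 0.0138
```

Run:
```python
from fit import *
s=st(); go((.547,.299,.0235),-45.5)
```

```text
t 8.7 pos [0.5443 0.2971 0.0462] yawy -45.48 tilt 0.22 F [-0.   0.5 -0.2] T [-0.1   0.06 -0.03] w 0.0138 q [-0.85  0.85  0.52  1.74 -0.6   0.72 -0.81]
trans cm [0.34 0.05 2.27] dr [0.    0.004 0.   ]
```

{"fn": "step_arm", "kwargs": {
  "steps": [
    {"translation":[0,0,1.2],"dr":[0,0,0]},
    {"translation":[0,0,1.9],"dr":[0,0,0]},
    {"translation":[0,0,2.2],"dr":[0,0,0]},
    {"translation":[0,0,2.35],"dr":[0,0,0]},
    {"translation":[0,0,2.35],"dr":[0,0,0]}
  ]
}}

```text
time: 9.32
position: [0.5453, 0.2995, 0.0241]
tcp_rot: [-2.906, -1.193, -0.0]
ft_force: [0.2, 0.1, -0.9]
gripper_width: 0.014
```

{"fn": "step_arm", "kwargs": {
  "steps": [
    {"translation":[0,0,0.1],"dr":[0,0,0]},
    {"translation":[0,0,0.15],"dr":[0,0,0]},
    {"translation":[0,0,0.15],"dr":[0,0,0]}
  ]
}}

```text
time: 9.7
position: [0.5453, 0.2997, 0.023]
tcp_rot: [-2.906, -1.193, -0.001]
ft_force: [-2.6, 0.3, 4.4]
gripper_width: 0.0135
```

Touching the bench. Releasing and lifting.

{"fn": "step_arm", "kwargs": {
  "steps": [
    {"translation":[0,0,0],"dr":[0,0,0]},
    {"translation":[0,0,0],"dr":[0,0,0]},
    {"translation":[0,0,0],"dr":[0,0,0]},
    {"translation":[0,0,-3],"dr":[0,0,0]},
    {"translation":[0,0,-7],"dr":[0,0,0]},
    {"translation":[0,0,-12],"dr":[0,0,0]},
    {"translation":[0,0,-14],"dr":[0,0,0]}
  ],
  "hand": -0.1
}}

```text
time: 10.58
position: [0.5467, 0.2997, 0.1655]
tcp_rot: [-2.906, -1.192, -0.007]
ft_force: [0.3, 0.8, -0.5]
gripper_width: 0.0424
```

Run:
```python
from fit import *
s=st(); go((.5075,-.272,.15),45.5)
```

```text
t 10.575 pos [0.5467 0.2997 0.1655] yawy -45.39 tilt 0.25 F [ 0.3  0.8 -0.5] T [-0.    0.12  0.04] w 0.0424 q [-0.91  0.71  0.62  1.65 -0.49  0.94 -0.9 ]
trans cm [-42.94  37.95   1.43] dr [ 0.004 -0.002 -1.586]
```

{"fn": "step_arm", "kwargs": {
  "steps": [
    {"translation":[-43,38,1.4],"dr":[0,0,-1.586]},
    {"translation":[-43,38,1.4],"dr":[0,0,-1.586]},
    {"translation":[-43,38,1.4],"dr":[0,0,-1.586]},
    {"translation":[-43,38,1.4],"dr":[0,0,-1.586]},
    {"translation":[-43,38,1.4],"dr":[0,0,-1.586]},
    {"translation":[-43,38,1.4],"dr":[0,0,-1.586]},
    {"translation":[-43,38,1.4],"dr":[0,0,-1.586]},
    {"translation":[-43,38,1.4],"dr":[0,0,-1.586]}
  ]
}}

```text
time: 11.58
position: [0.5108, -0.2013, 0.1503]
tcp_rot: [1.305, 2.857, 0.0]
ft_force: [0.7, -0.6, -0.2]
gripper_width: 0.0422
```

Run:
```python
from fit import *
s=st(); go((.5063,-.2722,.1),45.5)
```

```text
t 11.575 pos [ 0.5108 -0.2013  0.1503] yawy 40.91 tilt 0.02 F [ 0.7 -0.6 -0.2] T [-0.02  0.03 -0.02] w 0.0422 q [ 0.23  0.56  0.14  1.86 -0.11  0.73  1.15]
trans cm [-5.06 -4.98  5.03] dr [ 0.    0.   -0.08]
```

{"fn": "step_arm", "kwargs": {
  "steps": [
    {"translation":[-5.1,-5,3],"dr":[0,0,-0.08]},
    {"translation":[-5.1,-5,5],"dr":[0,0,-0.08]},
    {"translation":[-5.1,-5,5],"dr":[0,0,-0.08]},
    {"translation":[-5.1,-5,5],"dr":[0,0,-0.08]},
    {"translation":[-5.1,-5,5],"dr":[0,0,-0.08]}
  ]
}}

```text
time: 12.2
position: [0.5075, -0.2691, 0.1014]
tcp_rot: [1.194, 2.904, 0.001]
ft_force: [0.3, 0.1, -0.4]
gripper_width: 0.0421
```

Run:
```python
from fit import *
s=st(); go((.5063,-.2722,.0215),45.5)
for n in("scene","top"):
    p,d=cams.camera(n); cv2.imwrite(f"pics/{n}4.png",p); np.save(f"{n}4.npy",d)
s=cv2.imread("pics/scene4.png"); t=cv2.imread("pics/top4.png")
X=np.array([.5063,-.2722,.04])
u,v=map(int,proj("scene",X)); a=cv2.resize(s[v-40:v+40,u-40:u+40],(400,400),interpolation=2)
u,v=map(int,proj("top",X)); b=cv2.resize(t[v-40:v+40,u-40:u+40],(400,400),interpolation=2)
cv2.imwrite("pics/c4.png",np.hstack([a,b]))
C=cloud("top",d); w=C[195:230,115:155].reshape(-1,3)
for lo,hi in((.012,.024),(.028,.045)):
    q=w[(w[:,2]>lo)&(w[:,2]<hi)]; print("lidA",len(q),q.mean(0),np.median(q[:,2]))
```

```text
t 12.2 pos [ 0.5075 -0.2691  0.1014] yawy 45.29 tilt 0.1 F [ 0.3  0.1 -0.4] T [-0.06  0.    0.03] w 0.0421 q [ 0.37  0.66  0.1   1.83 -0.1   0.65  1.33]
trans cm [-0.12 -0.31  7.99] dr [ 0.001  0.001 -0.004]
lidA 339 [0.54500722 0.29604375 0.01655844] 0.01655712895237584
lidA 103 [0.54490684 0.29763719 0.03502635] 0.03509420824080133
```

View pics/c4.png

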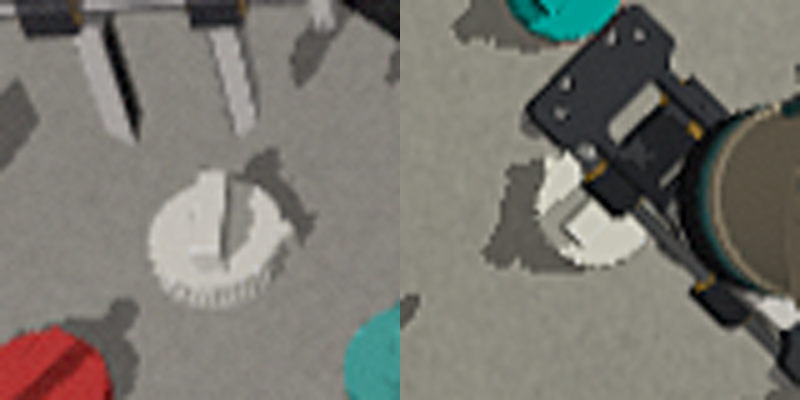

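Lid A lies flat at its old place (deck at 16.6 mm, bar top at 35 mm). The fingers now straddle white lid B, scene crop (215,240), between the red and turquoise ones. Descending.

{"fn": "step_arm", "kwargs": {
  "steps": [
    {"translation":[-0.05,-0.15,4],"dr":[0,0,0]},
    {"translation":[-0.05,-0.15,6.5],"dr":[0,0,0]},
    {"translation":[-0.05,-0.15,7.5],"dr":[0,0,0]},
    {"translation":[-0.05,-0.15,7.9],"dr":[0,0,0]},
    {"translation":[-0.05,-0.15,7.9],"dr":[0,0,0]}
  ]
}}

```text
time: 12.92
position: [0.5061, -0.2721, 0.0219]
tcp_rot: [1.198, 2.903, -0.0]
ft_force: [0.1, -0.1, 0.4]
gripper_width: 0.0424
```

{"fn": "step_arm", "kwargs": {
  "steps": [
    {"translation":[0,0,0],"dr":[0,0,0]},
    {"translation":[0,0,0],"dr":[0,0,0]},
    {"translation":[0,0,0],"dr":[0,0,0]},
    {"translation":[0,0,0],"dr":[0,0,0]}
  ],
  "hand": -1,
  "newtons": 25
}}

```text
time: 13.42
position: [0.5059, -0.2719, 0.0216]
tcp_rot: [1.198, 2.903, 0.0]
ft_force: [0.4, 0.5, 1.9]
gripper_width: 0.0137
```

Run:
```python
from h import *
st(); go((.502,.071,.125),-13.5)
```

```text
t 13.425 pos [ 0.5059 -0.2719  0.0216] yawy 45.15 tilt 0.04 F [0.4 0.5 1.9] T [0.03 0.01 0.01] w 0.0137 q [ 0.4   0.78  0.08  1.87 -0.12  0.49  1.34]
trans cm [ 24.46  24.04 -10.34] dr [1.000e-03 0.000e+00 1.024e+00]
```

{"fn": "step_arm", "kwargs": {
  "steps": [
    {"translation":[0,0,-4],"dr":[0,0,0]},
    {"translation":[0,0,-9],"dr":[0,0,0]},
    {"translation":[2,2,-13],"dr":[0,0,0.15]},
    {"translation":[6,6,-13],"dr":[0,0,0.3]},
    {"translation":[10,10,-13],"dr":[0,0,0.48]},
    {"translation":[14,14,-13],"dr":[0,0,0.66]},
    {"translation":[18,18,-13],"dr":[0,0,0.84]},
    {"translation":[22,21.7,-13],"dr":[0,0,1.024]}
  ]
}}

```text
time: 14.42
position: [0.5024, 0.0391, 0.1512]
tcp_rot: [-2.473, -1.937, -0.0]
ft_force: [0.6, 0.2, -0.9]
gripper_width: 0.0137
```

Run:
```python
from h import *
st(); go((.502,.071,.125),-13.5)
```

```text
t 14.425 pos [0.5024 0.0391 0.1512] yawy -13.85 tilt 0.01 F [ 0.6  0.2 -0.9] T [-0.04  0.01 -0.07] w 0.0137 q [-0.44  0.54  0.45  1.99 -0.35  0.7  -0.01]
trans cm [ 3.09 -0.8   2.62] dr [-0.    -0.    -0.006]
```

{"fn": "step_arm", "kwargs": {
  "steps": [
    {"translation":[3.05,-0.8,1],"dr":[0,0,-0.006]},
    {"translation":[3.05,-0.8,2.6],"dr":[0,0,-0.006]},
    {"translation":[3.05,-0.8,3.4],"dr":[0,0,-0.006]},
    {"translation":[3.05,-0.8,3.4],"dr":[0,0,-0.006]},
    {"translation":[3.05,-0.8,3.4],"dr":[0,0,-0.006]},
    {"translation":[3.05,-0.8,3.4],"dr":[0,0,-0.006]}
  ]
}}

```text
time: 15.18
position: [0.5024, 0.0682, 0.1177]
tcp_rot: [2.462, 1.95, 0.001]
ft_force: [-0.7, -0.6, -0.7]
gripper_width: 0.0135
```

Run:
```python
from fit import *
s=st(); rel("g1",s["position"][2]-.0216);rel("g2",s["position"][2]-.0216); st()
```

```text
t 15.175 pos [0.5024 0.0682 0.1177] yawy -13.23 tilt 0.05 F [-0.7 -0.6 -0.7] T [-0.03  0.13 -0.01] w 0.0135 q [-0.47  0.59  0.41  2.01 -0.39  0.62 -0.02]
0.03 99 [0.5039 0.0719] rms 0.00123
0.045 99 [0.5038 0.072 ] rms 0.00182
0.1 97 [0.5038 0.0683] rms 0.00247
lid-pot mm [-0.08 -3.68]
0.03 99 [0.5038 0.0719] rms 0.00119
0.045 93 [0.5038 0.0723] rms 0.00191
0.1 93 [0.5039 0.0686] rms 0.00245
lid-pot mm [ 0.09 -3.47]
t 15.275 pos [0.5023 0.0684 0.1177] yawy -13.21 tilt 0.04 F [-0.3 -1.4 -1. ] T [-0.06  0.04  0.03] w 0.0138 q [-0.47  0.59  0.41  2.01 -0.39  0.62 -0.02]
```

{"fn": "step_arm", "kwargs": {
  "steps": [
    {"translation":[0.34,-0.08,0],"dr":[0,0,0]},
    {"translation":[0.34,-0.08,0],"dr":[0,0,0]},
    {"translation":[0.34,-0.08,0],"dr":[0,0,0]},
    {"translation":[0.34,-0.08,0],"dr":[0,0,0]}
  ]
}}

```text
time: 15.78
position: [0.5019, 0.0721, 0.1173]
tcp_rot: [-2.462, -1.952, 0.0]
ft_force: [0.9, -0.1, -0.3]
gripper_width: 0.0136
```

Run:
```python
from fit import *
s=st(); rel("g3",s["position"][2]-.0216);rel("g4",s["position"][2]-.0216)
```

```text
t 15.775 pos [0.5019 0.0721 0.1173] yawy -13.18 tilt 0.01 F [ 0.9 -0.1 -0.3] T [-0.06  0.07  0.  ] w 0.0136 q [-0.47  0.59  0.41  2.01 -0.39  0.62 -0.03]
0.03 92 [0.5038 0.072 ] rms 0.00145
0.045 99 [0.5038 0.0717] rms 0.00162
0.1 90 [0.5036 0.0719] rms 0.00215
lid-pot mm [-0.16  0.  ]
0.03 92 [0.5039 0.0718] rms 0.00141
0.045 95 [0.504  0.0723] rms 0.00169
0.1 95 [0.5034 0.0719] rms 0.00211
lid-pot mm [-0.49 -0.17]
```

Coaxial to within about 0.5 mm. Lowering: the flange should be at TCP z ≈ 0.1076 and fully dropped at ≈ 0.0996.

{"fn": "step_arm", "kwargs": {
  "steps": [
    {"translation":[0,0.03,0.5],"dr":[0,0,0]},
    {"translation":[0,0.03,0.9],"dr":[0,0,0]},
    {"translation":[0,0.03,1.1],"dr":[0,0,0]},
    {"translation":[0,0.03,1.2],"dr":[0,0,0]},
    {"translation":[0,0.03,1.2],"dr":[0,0,0]}
  ]
}}

```text
time: 16.5
position: [0.5023, 0.072, 0.1052]
tcp_rot: [-2.462, -1.952, 0.0]
ft_force: [0.0, -0.2, 0.0]
gripper_width: 0.0139
```

Run:
```python
from fit import *
s=st(); rel("g5",s["position"][2]-.0216)
```

```text
t 16.5 pos [0.5023 0.072  0.1052] yawy -13.18 tilt 0.01 F [ 0.  -0.2  0. ] T [-0.05  0.06  0.03] w 0.0139 q [-0.46  0.61  0.4   2.02 -0.41  0.59 -0.02]
0.03 96 [0.5041 0.0717] rms 0.0015
0.045 99 [0.5039 0.0719] rms 0.00172
0.088 87 [0.504  0.0714] rms 0.00227
lid-pot mm [-0.05 -0.45]
```

No contact and already below flange height, so it is dropping into the notches.

{"fn": "step_arm", "kwargs": {
  "steps": [
    {"translation":[0,0,0.2],"dr":[0,0,0]},
    {"translation":[0,0,0.4],"dr":[0,0,0]},
    {"translation":[0,0,0.55],"dr":[0,0,0]},
    {"translation":[0,0,0.6],"dr":[0,0,0]},
    {"translation":[0,0,0.6],"dr":[0,0,0]}
  ]
}}

```text
time: 17.18
position: [0.5023, 0.072, 0.0993]
tcp_rot: [-2.462, -1.952, 0.0]
ft_force: [-1.0, 1.0, -0.3]
gripper_width: 0.0139
```

Run:
```python
from fit import *
s=st()
```

```text
t 17.175 pos [0.5023 0.072  0.0993] yawy -13.18 tilt 0.01 F [-1.   1.  -0.3] T [-0.08  0.11  0.01] w 0.0139 q [-0.46  0.62  0.39  2.02 -0.41  0.58 -0.01]
```

Dropped 8 mm, so this lid fits. Seating it to light contact.

{"fn": "step_arm", "kwargs": {
  "steps": [
    {"translation":[0,0,0.08],"dr":[0,0,0]},
    {"translation":[0,0,0.12],"dr":[0,0,0]},
    {"translation":[0,0,0.12],"dr":[0,0,0]}
  ]
}}

```text
time: 17.55
position: [0.5023, 0.072, 0.0989]
tcp_rot: [-2.462, -1.952, -0.001]
ft_force: [-1.9, 0.5, 8.0]
gripper_width: 0.0134
```

{"fn": "step_arm", "kwargs": {
  "steps": [
    {"translation":[0,0,0.02],"dr":[0,0,0.08]},
    {"translation":[0,0,0.05],"dr":[0,0,0.16]},
    {"translation":[0,0,0.08],"dr":[0,0,0.24]},
    {"translation":[0,0,0.11],"dr":[0,0,0.32]},
    {"translation":[0,0,0.14],"dr":[0,0,0.4]},
    {"translation":[0,0,0.14],"dr":[0,0,0.4]}
  ]
}}

```text
time: 18.3
position: [0.5027, 0.0709, 0.0974]
tcp_rot: [2.8, 1.421, 0.001]
ft_force: [-2.0, -2.6, 7.4]
gripper_width: 0.0136
```

Run:
```python
from fit import *
s=st()
```

```text
t 18.3 pos [0.5027 0.0709 0.0974] yawy -36.17 tilt 0.09 F [-2.  -2.6  7.4] T [-0.64  0.58  0.04] w 0.0136 q [-0.53  0.64  0.5   2.02 -0.53  0.6  -0.29]
```

Sank 1.5 mm in 0.4 rad, as expected. Continuing.

{"fn": "step_arm", "kwargs": {
  "steps": [
    {"translation":[0,0,0.03],"dr":[0,0,0.08]},
    {"translation":[0,0,0.06],"dr":[0,0,0.16]},
    {"translation":[0,0,0.09],"dr":[0,0,0.24]},
    {"translation":[0,0,0.12],"dr":[0,0,0.32]},
    {"translation":[0,0,0.15],"dr":[0,0,0.4]},
    {"translation":[0,0,0.15],"dr":[0,0,0.4]}
  ]
}}

```text
time: 19.05
position: [0.5028, 0.0717, 0.0957]
tcp_rot: [3.027, 0.838, 0.002]
ft_force: [-0.2, 0.1, 4.8]
gripper_width: 0.0135
```

Run:
```python
from fit import *
s=st()
```

```text
t 19.05 pos [0.5028 0.0717 0.0957] yawy -59.07 tilt 0.07 F [-0.2  0.1  4.8] T [-0.2   0.32 -0.07] w 0.0135 q [-0.6   0.68  0.61  2.03 -0.65  0.64 -0.58]
```

{"fn": "step_arm", "kwargs": {
  "steps": [
    {"translation":[0,0,0.03],"dr":[0,0,0.08]},
    {"translation":[0,0,0.06],"dr":[0,0,0.16]},
    {"translation":[0,0,0.08],"dr":[0,0,0.24]},
    {"translation":[0,0,0.09],"dr":[0,0,0.3]},
    {"translation":[0,0,0.09],"dr":[0,0,0.35]},
    {"translation":[0,0,0.09],"dr":[0,0,0.35]}
  ]
}}

```text
time: 19.8
position: [0.5035, 0.0719, 0.0953]
tcp_rot: [-3.127, -0.299, -0.004]
ft_force: [-0.3, -0.3, 8.6]
gripper_width: 0.014
```

Run:
```python
from fit import *
s=st()
```

```text
t 19.8 pos [0.5035 0.0719 0.0953] yawy -79.09 tilt 0.15 F [-0.3 -0.3  8.6] T [-0.1   0.33  0.01] w 0.014 q [-0.65  0.71  0.71  2.03 -0.74  0.68 -0.84]
```

Sinking has stopped with the centre about 4.7 mm above the rim, so it is home. Unloading, releasing and lifting clear.

{"fn": "step_arm", "kwargs": {
  "steps": [
    {"translation":[0,0,-0.08],"dr":[0,0,0]},
    {"translation":[0,0,-0.08],"dr":[0,0,0]}
  ]
}}

```text
time: 20.05
position: [0.5027, 0.0721, 0.0954]
tcp_rot: [-3.127, -0.299, -0.001]
ft_force: [-0.1, 0.7, 3.7]
gripper_width: 0.014
```

{"fn": "step_arm", "kwargs": {
  "steps": [
    {"translation":[0,0,0],"dr":[0,0,0]},
    {"translation":[0,0,0],"dr":[0,0,0]},
    {"translation":[0,0,0],"dr":[0,0,0]},
    {"translation":[0,0,-2],"dr":[0,0,0]},
    {"translation":[0,0,-5],"dr":[0,0,0]},
    {"translation":[0,0,-10],"dr":[0,0,0]}
  ],
  "hand": -0.2
}}

```text
time: 20.8
position: [0.501, 0.0721, 0.195]
tcp_rot: [3.127, 0.299, -0.006]
ft_force: [1.5, -0.1, -0.0]
gripper_width: 0.0373
```

Run:
```python
from fit import *
s=st(); go((.42,.3,.25),-79)
```

```text
t 20.8 pos [0.501  0.0721 0.195 ] yawy -79.08 tilt 0.2 F [ 1.5 -0.1 -0. ] T [0.04 0.05 0.  ] w 0.0373 q [-0.76  0.58  0.87  1.94 -0.57  0.89 -0.98]
trans cm [ -3.66 -23.91  -5.49] dr [ 0.     0.004 -0.001]
```

Moving aside so that the top camera sees everything.

{"fn": "step_arm", "kwargs": {
  "steps": [
    {"translation":[-3.7,-23.9,-5.5],"dr":[0,0,0]},
    {"translation":[-3.7,-23.9,-5.5],"dr":[0,0,0]},
    {"translation":[-3.7,-23.9,-5.5],"dr":[0,0,0]},
    {"translation":[-3.7,-23.9,-5.5],"dr":[0,0,0]},
    {"translation":[-3.7,-23.9,-5.5],"dr":[0,0,0]},
    {"translation":[-3.7,-23.9,-5.5],"dr":[0,0,0]},
    {"translation":[-3.7,-23.9,-5.5],"dr":[0,0,0]}
  ]
}}

```text
time: 21.68
position: [0.4212, 0.2977, 0.25]
tcp_rot: [3.127, 0.294, -0.0]
ft_force: [0.4, 0.2, -0.0]
gripper_width: 0.0377
```

Run:
```python
from h import *
st()
for n in("scene","top"):
    p,d=cams.camera(n); cv2.imwrite(f"pics/{n}9.png",p); np.save(f"{n}9.npy",d)
    C=cloud(n,d).reshape(-1,3); cx,cy=(.502,.0705) if n=="top" else (.5045,.071)
    w=C[np.hypot(C[:,0]-cx,C[:,1]-cy)<.038]
    for lo,hi in((.085,.096),(.1,.125)):
        q=w[(w[:,2]>lo)&(w[:,2]<hi)]
        A=np.c_[q[:,:2]-q[:,:2].mean(0),np.ones(len(q))]
        keep=np.ones(len(q),bool)
        for _ in range(5):
            k=np.linalg.lstsq(A[keep],q[keep,2],rcond=None)[0]; res=q[:,2]-A@k; keep=np.abs(res)<.002
        print(n,lo,len(q),"median z",np.median(q[:,2]).round(4),"tilt deg",np.degrees(np.hypot(*k[:2])).round(2),cv2.minEnclosingCircle(q[:,:2].astype(np.float32)))
v=np.hstack([cv2.imread("pics/scene9.png")[100:300,130:330],cv2.imread("pics/top9.png")[130:330,100:300]])
cv2.imwrite("pics/c9.png",cv2.resize(v,(800,400),interpolation=2))
```

```text
t 21.675 pos [0.4212 0.2977 0.25  ] yawy -79.27 tilt 0.04 F [ 0.4  0.2 -0. ] T [-0.05  0.18 -0.05] w 0.0377 q [-1.3   0.55  0.98  1.85 -0.52  1.03 -1.49]
scene 0.085 225 median z 0.0892 tilt deg 1.64 ((0.5022110342979431, 0.06896598637104034), 0.03566392883658409)
scene 0.1 99 median z 0.107 tilt deg 4.47 ((0.5043932199478149, 0.07012733817100525), 0.02400752156972885)
top 0.085 388 median z 0.0903 tilt deg 0.4 ((0.49982959032058716, 0.06806155294179916), 0.03357909992337227)
top 0.1 112 median z 0.1092 tilt deg 0.76 ((0.5006930828094482, 0.07143253087997437), 0.02326250448822975)
```

View pics/c9.png

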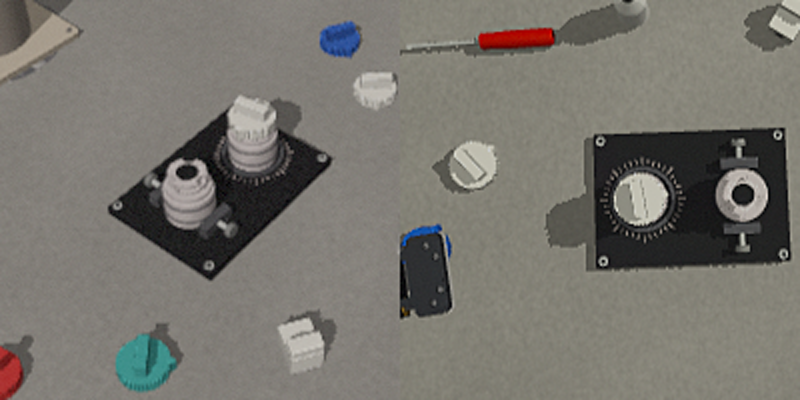

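View pics/top9.png

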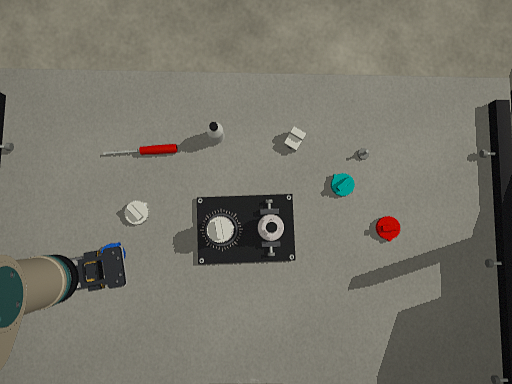

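The pictures show the lid level on the pot in the well at top (220,229). Its deck is at about 90.5 mm, so its centre is about 5 mm above the rim. The other lid lies flat at (136,212), the other pot is open at (271,228), and the bystanders are where they were. Handing in.

Run:
```python
from h import *
print(bot.finish_job())
```

```text
the job is handed in; nothing more can be done
None
```

The pot in the well is closed, and the job was handed in at about 22 s of the 72 s allowed. `finish_job` reports no verdict, so the outcome below rests on my own checks.

**What I did:** The pot in the well has two notches.
- **First lid:** I tried the white lid at top-view pixel (136,212) first. It stayed up on the flange, even when turned gently between about -3° and -24°, so I put it back flat at its old spot.
- **Second lid:** The other white lid, from (348,230), dropped 8 mm into the notches. It sank about 4 mm per rad as I turned it clockwise, and stopped sinking after about 1.15 rad. I did not turn it on to the stop at 1.3 rad.

**Last checks:**
- **Fitted lid:** Its centre is about 4.8 mm above the rim, and the top camera shows its top face tilted 0.4°. It was coaxial with the pot to within about 0.5 mm when it went into the notches.
- **Other items:** The other lid lies flat on the bench, the other pot is open, and the bystanders look unmoved. The arm is clear of everything.

**Disagreements:** The two cameras differ by about 3–5 mm in x. The scene camera's tilt readings were larger, at 1.6° on the top face and 4.5° on the bar. I put these down to its slanted view taking in side faces, and trusted the top camera and the arm's height reading.

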